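# Put the mixed-up front stock back in its own trays

## Task

Someone has mixed up the front places of the stock trays: the food can, the lidded jar and the square tin each stand on the pad of a tray that holds another kind. Move one of them to the pad of the empty tray to make room, then bring all three to the middle of the pad in the tray with their own kind, so that the spare tray is empty again. Keep them upright and set them down without dropping them, and leave the shaker, the tape roll and the little carton between the trays where they are.

Things in the scene. Friction and masses are not known exactly. Their poses are not given: they have to be found in the camera images.
- can_centre (a point): The loose food can: plain steel cylinder with a paper label, 62 mm diameter, 68 mm tall, about 0.3 kg. The point is its centre, half-way up (34 mm above its underside); z along its axis, up.
- jar_centre (a point): The loose jar: amber glass cylinder with paper label and narrower black lid; 56 mm diameter up to 64 mm above its underside, lid 51 mm diameter, 86 mm tall in all, about 0.3 kg. The point is its centre, half-way up (43 mm above its underside); z along its axis, up.
- tin_centre (a point): The loose tin: aluminium, square, 52 x 52 mm with vertical faces up to 68 mm, small round dark cap on top, 76 mm tall in all, about 0.2 kg. The point is its centre, half-way up (38 mm above its underside); x and y square to its faces, z up.
- can_place (a point): Round black pad, 86 mm across, in the plywood tray of the cans: where the loose can belongs. Point: pad's top centre, 10 mm above the table; x along the tray, away from the robot; z up. Fixed tray, 112 mm wide (y), from x -56 to 215 mm; rim 16 mm high. Two fixed cans of stock stand behind the pad at x 108 and 178 mm, same size as the loose can (tops 76 mm above the table).
- jar_place (a point): Round black pad, 86 mm across, in the plywood tray of the jars: where the loose jar belongs. Point: pad's top centre, 10 mm above the table; x along the tray, away from the robot; z up. Fixed tray, 112 mm wide (y), from x -56 to 215 mm; rim 16 mm high. Two fixed jars of stock stand behind the pad at x 108 and 178 mm, same size as the loose jar (tops 94 mm above the table).
- tin_place (a point): Round black pad, 86 mm across, in the plywood tray of the square tins: where the loose tin belongs. Point: pad's top centre, 10 mm above the table; x along the tray, away from the robot; z up. Fixed tray, 112 mm wide (y), from x -56 to 215 mm; rim 16 mm high. Two fixed square tins of stock stand behind the pad at x 108 and 178 mm, same size as the loose tin (tops 84 mm above the table).
- spare_place (a point): The same round pad in the short, empty tray without stock: the free spot. Point: pad's top centre, 10 mm above the table; x along the tray, away from the robot; z up. Fixed tray, 112 mm wide (y), from x -56 to 56 mm; rim 16 mm high.
- shaker_centre (a point): Bystander, loose: white plastic shaker, 38 mm diameter, 62 mm tall, standing between trays; point half-way up. Not to be moved.
- tape_centre (a point): Bystander, loose: roll of brown tape lying flat, 58 mm outside diameter, 24 mm high; point at its centre. Not to be moved.
- block_centre (a point): Bystander, loose: little closed white carton with a grey band, 75 x 38 x 24 mm (x, y, z); point at its centre. Not to be moved.
Things that resemble listed ones, but are neither listed nor needed, are in the scene too. Leave any green or pink look-alike of the part that bears can_centre alone.

How it is judged (in metres and radians):
On the way:
1. one of the three stands released on the pad of the empty tray (((horizontal distance between can_centre and spare_place below 0.025 m and z of can_centre in the frame of spare_place between 0.028 and 0.04 m and angle between can_centre's own z axis and vertical below 0.1 rad and linear speed of can below 0.02 m/s and contact force between the fingers and can below 0.1 N) or (horizontal distance between jar_centre and spare_place below 0.025 m and z of jar_centre in the frame of spare_place between 0.037 and 0.049 m and angle between jar_centre's own z axis and vertical below 0.1 rad and linear speed of jar below 0.02 m/s and contact force between the fingers and jar below 0.1 N) or (horizontal distance between tin_centre and spare_place below 0.025 m and z of tin_centre in the frame of spare_place between 0.032 and 0.044 m and angle between tin_centre's own z axis and vertical below 0.1 rad and linear speed of tin below 0.02 m/s and contact force between the fingers and tin below 0.1 N))), for 0.2 s.
At the end, for the whole second after the job is handed in: The can, the jar and the tin each stand upright (within 0.1 rad), released and at rest, on the pad of the tray with their own kind, centre within 15 mm of the pad's centre (horizontal distance between can_centre and can_place below 0.015 m and z of can_centre in the frame of can_place between 0.028 and 0.04 m and angle between each of can_centre, jar_centre, tin_centre's own z axis and vertical below 0.1 rad and linear speed of each of can, jar, tin below 0.02 m/s and horizontal distance between jar_centre and jar_place below 0.015 m and z of jar_centre in the frame of jar_place between 0.037 and 0.049 m and horizontal distance between tin_centre and tin_place below 0.015 m and z of tin_centre in the frame of tin_place between 0.032 and 0.044 m); the robot touches nothing.
It fails at once if the can, jar or tin is tipped (over 0.5 rad) (angle between any of can_centre, jar_centre, tin_centre's own z axis and vertical above 0.5 rad).
It fails at once if the can, jar or tin is dropped or thrown (faster than 0.7 m/s out of the fingers) ((linear speed of can above 0.7 m/s and contact force between the fingers and can below 0.05 N) or (linear speed of jar above 0.7 m/s and contact force between the fingers and jar below 0.05 N) or (linear speed of tin above 0.7 m/s and contact force between the fingers and tin below 0.05 N)).
It fails at once if the shaker, tape roll or little carton is moved more than 30 mm (distance of any of shaker_centre, tape_centre, block_centre from where it was at the start of the episode above 0.03 m).
It also fails if it takes over 128 s, if anything falls off the work surface, if the arm or the gripper's body presses on something with over 40 N, if the wrist force passes 120 N, or if a joint passes its speed limit or range.

## Robot

A 7-joint arm with a two-finger parallel gripper is mounted at the origin on the work surface. World frame = base frame: x ahead of the robot, y to its left, z up, the work surface at z = 0. Lengths are in mm, angles in rad, forces in N, time in s.
With the tool pointing down it reaches from about 400 to 875 mm from the base axis. Payload 4.4 kg.
Tool frame: the origin (TCP) lies at the very end of the fingers, on their centre line; the grasp point (between the pads) lies 19 mm behind it; z points along the fingers, y is the line along which they close (so a half turn about z gives the same grasp; the last joint's range is limited). The gripper opens to 85 mm and grips with 20 to 120 N. Pads are 22 mm wide; open, the fingers measure 114 mm over their backs; the gripper's body (76 mm by 85 mm) begins 54 mm behind the grasp point. The pads swing forward as they close: fully open they stand 13 mm farther back than shut.
Start: joints at [1.181, 0.628, 0.038, 1.517, -0.027, 0.996, -0.02], TCP at [206.839, -616.227, 231.313] pointing down, gripper open.
Joint ranges: [-3.06, 3.06], [-0.37, 2.12], [-1.25, 1.32], [0.18, 2.47], [-1.1, 4.24], [0.23, 1.98], [-2.94, 2.94]. Speed limits (rad/s): [2.57, 2.57, 3.14, 3.14, 3.14, 3.14, 3.14].

## Interface

Orientations are given as a rotation vector (axis times angle).
In Python, from bench import manip gives the robot as it stands.
- The arm moves only by the shell command python3 -m jog 'ROWS' [FORCE]. ROWS is JSON, a list that holds one entry, the list of rows, each a list of 7 numbers: the turn, a rotation vector about the tool's x, y, z each as a share of pi rad, from -1 to 1, then the shift along the tool's x, y, z each as a share of 500 mm, from -1 to 1, then the opening, from -1 (shut) to 1 (fully open). A call has 1 to 12 rows; each row is the pose to reach, as a shift and turn from the pose commanded when the call began, along the tool's axes at that moment, turning the shorter way round; what a row does not reach only later rows make up. A row lasts 1/12 s, in which the tool goes at most 41.7 mm and 7.16 degrees, less where a joint would pass 70% of its speed; a pose out of reach is approached as far as the arm can. A call with a number of a shift or a turn outside -1 to 1 is refused whole. A call with a gripper value outside its range is refused whole. The fingers move at their own pace and stop on an object; FORCE is the grip in N (left out, the last holds). Time passes only in rows, so rows that repeat a pose let the fingers close. It gives the time, the measured TCP pose, the force, the opening and the grip force at its end, in the units of the state.
- manip.get_obs(): the state, without advancing time (a new reading comes with each control period).
- manip.grab_frame(name): name is "scene" or "side" or "wrist"; returns a dict with "image" (400x640x3 uint8, red, green, blue), "depth" (400x640 float32, mm along the optical axis (not along the pixel's ray), 0 where there is no reading), "mtx" (3x3 intrinsics, pixels), "pose" (4x4, takes a point from camera to world coordinates); the wrist camera has in their place "hand_eye" (4x4, takes a point from camera to tool coordinates, whose origin is the TCP and whose axes are the flange's). Camera axes: x right, y up, looking along -z (the intrinsics and any distortion apply to the point x, -y, -z); pixel columns grow to the right and rows downward; lengths in mm; the calibration is good to about 2 mm. A picture is of the moment at which its call begins: read the wrist's pose just before it.
- manip.close_job(): hands the job in; it is judged then, once.
The state is a dict: "clock": time; "joint_pos": joint angles; "qvel": joint speeds; "joint_efforts": joint torques, N m; "eef_pos": TCP position; "orientation": TCP orientation; "ft_force": force on the tool from outside, world axes, zero at the start; "ft_torque": the same for the moment, N m; "grip_width": opening from 0.0 (shut) to 1.0 (fully open); "gripper_force": force on a finger pad.
Only numpy, scipy, OpenCV 4.12 (cv2) and the standard library are available. Lean on these libraries where they do the work, as an engineer would, in place of code of your own. Each camera call takes 0.05 s, during which the arm holds its last target. There are 200 camera calls.

## Working session

There is one attempt and no reset: what is moved stays moved. The work goes in short steps, Python scripts to look and compute and a shell command to move; the robot and the scene stay as the last step left them, time stands still between calls to the robot, and variables do not carry over. Pictures are saved under pics/ and viewed, at most 14 in all, crops included, and the job is handed in when it is done.

```bash
mkdir -p pics; python3 - <<'E'
from bench import manip
import cv2,numpy as np
o=manip.get_obs();print({k:np.round(v,3).tolist() for k,v in o.items()})
for n in("scene","side"):
    f=manip.grab_frame(n);cv2.imwrite(f"pics/{n}0.png",f["image"][:,:,::-1]);np.savez(f"pics/{n}0.npz",**f);print(f["mtx"],f["pose"])
E
```

```text
{'clock': 0.0, 'joint_pos': [1.181, 0.629, 0.038, 1.518, -0.027, 0.996, -0.02], 'qvel': [-0.001, -0.002, 0.001, -0.0, 0.001, 0.0, 0.0], 'joint_efforts': [0.0, -56.34, 1.226, -19.345, 0.011, 0.01, -0.0], 'eef_pos': [206.633, -615.613, 230.363], 'orientation': [-3.099, -0.506, 0.001], 'ft_force': [0.283, -0.627, -0.338], 'ft_torque': [0.021, -0.022, 0.014], 'gripper_force': 0.0, 'grip_width': 0.998}
[[398.87189118   0.         317.08953342]
 [  0.         398.87189118 201.35826151]
 [  0.           0.           1.        ]] [[-6.53581628e-01 -6.11955453e-01  4.45355564e-01  9.46662470e+02]
 [ 7.56698328e-01 -5.16331255e-01  4.01010817e-01  5.37211727e+02]
 [-1.54497591e-02  5.99093113e-01  8.00530291e-01  9.74917574e+02]
 [ 0.00000000e+00  0.00000000e+00  0.00000000e+00  1.00000000e+00]]
[[456.32394628   0.         320.18432371]
 [  0.         456.32394628 195.50193171]
 [  0.           0.           1.        ]] [[-9.45103325e-01  2.15100377e-01 -2.45990918e-01  1.54391536e+02]
 [-3.26655822e-01 -6.41943147e-01  6.93689390e-01  8.52639337e+02]
 [-8.69933472e-03  7.35962515e-01  6.76966393e-01  8.64456980e+02]
 [ 0.00000000e+00  0.00000000e+00  0.00000000e+00  1.00000000e+00]]
```

View pics/scene0.png

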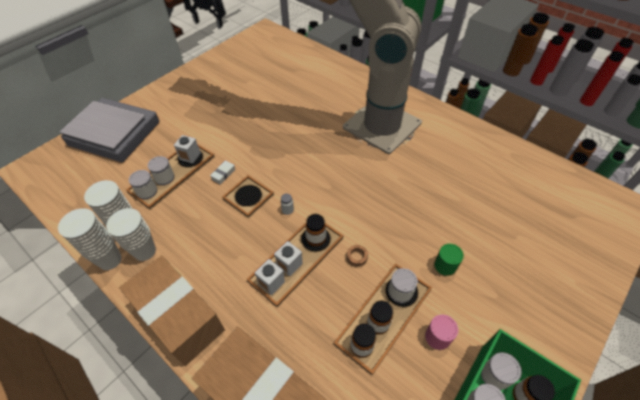

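View pics/side0.png

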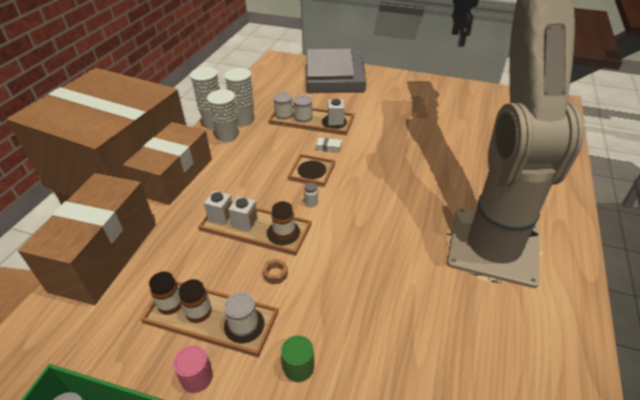

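The scene view shows, left to right:
- can tray: tin on its pad at (187,150)
- carton (223,172)
- empty spare tray (248,195)
- shaker (287,204)
- tin tray: jar on its pad at (316,230)
- tape (357,255)
- jar tray: the steel can on its pad at (402,285)

There are also green and pink look-alikes at (449,260) and (441,332), and more cans and a jar in the green box. The loose can is the plain steel one with a label, on the jar tray's pad. I'll build a top-down map from depth to measure positions.

```bash
cat > h.py <<'E'
import numpy as np,cv2
def cloud(f):
    d=f["depth"];v,u=np.mgrid[:400,:640];K=f["mtx"]
    P=np.stack([(u-K[0,2])/K[0,0]*d,-(v-K[1,2])/K[1,1]*d,-d],-1)
    M=f["pose"];return P@M[:3,:3].T+M[:3,3]
def proj(f,p):
    M=f["pose"];K=f["mtx"];c=M[:3,:3].T@(np.array(p)-M[:3,3]);return K[0,2]-K[0,0]*c[0]/c[2],K[1,2]+K[1,1]*c[1]/c[2]
E
python3 - <<'E'
from h import *
out=[]
X0,Y0,X1,Y1=300,-560,820,460   # map: 0.75px... 
for n in("scene","side"):
    f=dict(np.load(f"pics/{n}0.npz"));P=cloud(f);print(n,proj(f,(206,-616,230)))
    # planar rectification at z=10
    s=0.75;M=f["pose"];K=f["mtx"]
    ys,xs=np.mgrid[Y0:Y1:1/s,X0:X1:1/s];q=np.stack([xs,ys,0*xs+10],-1)-M[:3,3];c=q@M[:3,:3]
    im=cv2.remap(f["image"],(K[0,2]-K[0,0]*c[...,0]/c[...,2]).astype(np.float32),(K[1,2]+K[1,1]*c[...,1]/c[...,2]).astype(np.float32),cv2.INTER_LINEAR)
    out.append(im)
    if n=="scene":
      for name,(u,v),r in [("tin",(187,147),16),("spare",(248,195),8),("jar",(316,222),20),("can",(402,280),20),("carton",(223,172),10),("shaker",(287,200),9),("tape",(357,255),10)]:
        w=P[v-r:v+r,u-r:u+r].reshape(-1,3);w=w[(w[:,2]>-50)]
        zt=np.percentile(w[:,2],95);t=w[abs(w[:,2]-zt)<5];print(name,zt.round(1),t.min(0).round(),t.max(0).round(),((t.min(0)+t.max(0))/2).round(1))
im=np.concatenate([o.transpose(1,0,2)[::-1] for o in out],0)  # x up, y right
print(im.shape);cv2.imwrite("pics/rect.png",im[:,:,::-1])
E
```

```text
scene (np.float64(208.78831950939667), np.float64(28.320249647305786))
tin 82.7 [ 516. -416.   78.] [ 568. -366.   87.] [ 541.8 -390.9   82.5]
spare 11.9 [ 492. -162.    7.] [562. -89.  13.] [ 527.2 -125.4   10.1]
jar 95.5 [484. 111.  91.] [534. 160. 100.] [508.8 135.6  95.2]
can 79.3 [460. 376.  74.] [523. 437.  83.] [491.2 406.5  78.5]
carton 25.1 [ 479. -273.   20.] [ 553. -227.   27.] [ 516.  -250.1   23.7]
shaker 61.7 [471. -15.  57.] [500.  16.  65.] [485.2   0.6  60.9]
tape 24.9 [452. 231.  20.] [507. 287.  28.] [479.8 259.1  23.8]
side (np.float64(456.51597506974247), np.float64(43.408378071496855))
(780, 765, 3)
```

View pics/rect.png

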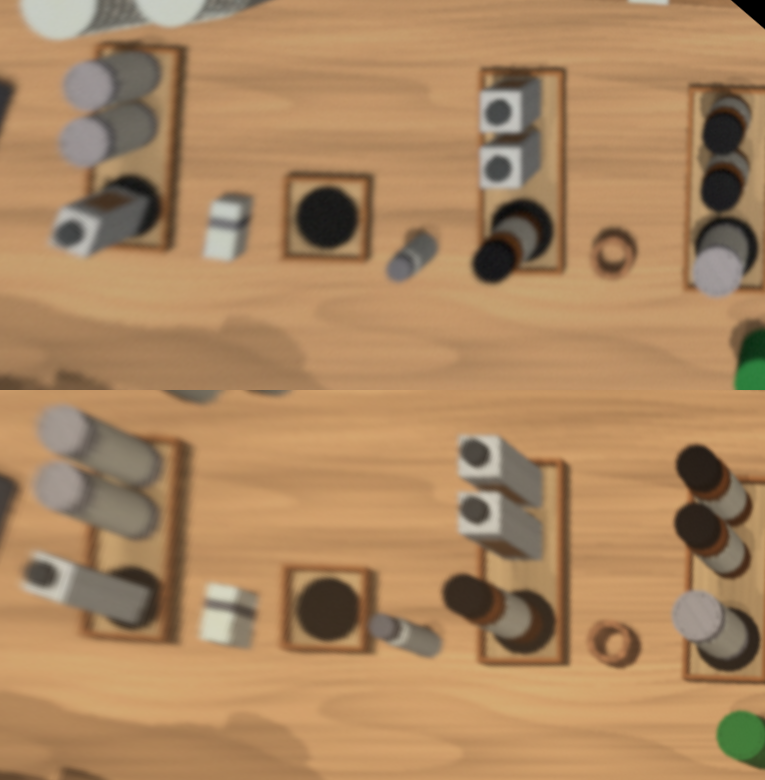

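The rectified map (0.75 px/mm, row 389 is x=300, col 0 is y=-560) shows the four trays. I'll fit their known outlines in both cameras and check the overlay.

```bash
cat > fit.py <<'E'
from h import *
from scipy.optimize import differential_evolution as DE
F={n:dict(np.load(f"pics/{n}0.npz")) for n in("scene","side")}
def outline(p,L,ins):
    x,y,a=p;A=np.linspace(0,1,150)
    c=[(-56+ins,-56+ins),(L-ins,-56+ins),(L-ins,56-ins),(-56+ins,56-ins)]
    pts=np.concatenate([np.outer(1-A,c[i])+np.outer(A,c[(i+1)%4]) for i in range(4)])
    R=np.array([[np.cos(a),-np.sin(a)],[np.sin(a),np.cos(a)]]);q=pts@R.T+[x,y];return np.c_[q,np.full(len(q),16.)]
def uv(f,q):
    c=(q-f["pose"][:3,3])@f["pose"][:3,:3];K=f["mtx"];return (K[0,2]-K[0,0]*c[:,0]/c[:,2]).astype(np.float32),(K[1,2]+K[1,1]*c[:,1]/c[:,2]).astype(np.float32)
def cost(p,L,ns):
    s=0
    for n in ns:
        f=F[n];g=f["g"]
        for ins,w in((2,1),(-6,-.5),(10,-.5)):
            u,v=uv(f,outline(p,L,ins));s+=w*np.clip(cv2.remap(g,u,v,1),70,190).mean()
    return s
for f in F.values(): f["g"]=f["image"][:,:,2-2].astype(np.float32)
T={"can":(545,-387,.08,215),"spare":(530,-123,0,56),"tin":(512,135,0,215),"jar":(490,409,0,215)}
im={n:f["image"].copy() for n,f in F.items()}
for k,(x,y,a,L) in T.items():
    for ns in(["scene"],["side"],["scene","side"]):
        r=DE(cost,[(x-25,x+25),(y-25,y+25),(a-.25,a+.25)],args=(L,ns),seed=1,popsize=20);print(k,ns,r.x.round(3),round(r.fun,1))
    for n in F:
        u,v=uv(F[n],outline(r.x,L,2))
        for a_,b in zip(u,v): im[n][int(round(b)),int(round(a_))]=(0,255,255)
o=np.concatenate([cv2.resize(im["scene"][120:380,110:450],None,fx=1.5,fy=1.5),],1)
o2=cv2.resize(im["side"][80:360,130:370],None,fx=1.2,fy=1.393)
o=np.concatenate([o,o2],1);print(o.shape);cv2.imwrite("pics/fit.png",o[:,:,::-1])
E
python3 fit.py
```

```text
can ['scene'] [ 5.47740e+02 -3.79224e+02  6.00000e-02] -27.7
can ['side'] [ 5.37925e+02 -3.76149e+02  8.10000e-02] -21.8
can ['scene', 'side'] [ 5.46449e+02 -3.78051e+02  5.60000e-02] -25.4
spare ['scene'] [ 5.33701e+02 -1.18641e+02  3.10000e-02] -46.7
spare ['side'] [ 5.23209e+02 -1.15376e+02  3.20000e-02] -37.5
spare ['scene', 'side'] [ 5.34193e+02 -1.17601e+02  2.40000e-02] -45.4
tin ['scene'] [5.15532e+02 1.38963e+02 2.00000e-03] -32.4
tin ['side'] [5.05888e+02 1.43879e+02 2.00000e-03] -37.2
tin ['scene', 'side'] [5.05626e+02 1.41062e+02 2.00000e-03] -38.3
jar ['scene'] [4.92537e+02 4.09254e+02 3.10000e-02] -29.1
jar ['side'] [4.82602e+02 4.14334e+02 3.30000e-02] -46.5
jar ['scene', 'side'] [4.82272e+02 4.13068e+02 3.00000e-02] -37.7
(390, 798, 3)
```

View pics/fit.png

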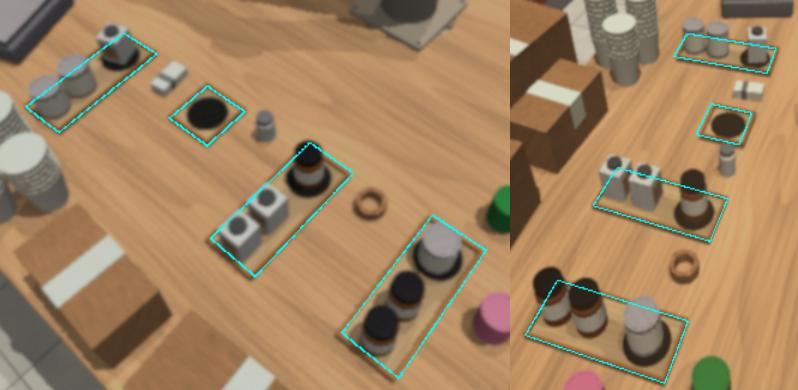

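The fits from the two cameras differ by about 10 mm along x, which means the dark edges they catch sit lower than 16 mm. I'll free the height and anchor against the spare pad, which both rectified views put at about (528,-124).

```bash
sed -i 's/x,y,a=p;/x,y,a,z=p;/; s/len(q),16\.)/len(q),z)/; s/np.full(len(q),z)/np.full(len(q),z)/; s/for ns in(\[.*$/for ns in(["scene","side"],):/; s/(a-.25,a+.25)\]/(a-.25,a+.25),(-4,18)]/' fit.py; grep -n "np.full\|for ns" fit.py; cat >> fit.py <<'E'
# pad/body checks by depth: stock tops
for n,f in F.items():
    P=cloud(f).reshape(-1,3);
    for k,(x,y,zt,r) in {"can1":(652,-380,76,27),"can2":(722,-375,76,27),"tin1":(618,137,79,32),"tin2":(688,137,79,32),"jar1":(595,412,94,22),"jar2":(665,414,94,22),"TIN":(542,-391,78,32),"JAR":(509,136,94,22),"CAN":(491,406,78,28)}.items():
        c=np.array([x,y],float)
        for _ in range(8):
            m=(np.abs(P[:,:2]-c).max(1)<r+7)&(abs(P[:,2]-zt)<7);t=P[m];c=(t.min(0)+t.max(0))[:2]/2 if m.any() else c
        print(n,k,c.round(1),(np.ptp(t,axis=0)).round() if m.any() else None)
    d=(f["g"]<60).astype(np.uint8);P=cloud(f)
    m=d.astype(bool)&(np.hypot(P[...,0]-528,P[...,1]+124)<50)&(P[...,2]<20);t=P[m];print(n,"sparepad",((t.min(0)+t.max(0))/2).round(1),np.ptp(t,axis=0).round())
E
python3 fit.py
```

```text
8:    R=np.array([[np.cos(a),-np.sin(a)],[np.sin(a),np.cos(a)]]);q=pts@R.T+[x,y];return np.c_[q,np.full(len(q),z)]
22:    for ns in(["scene","side"],):
can ['scene', 'side'] [ 5.43737e+02 -3.91749e+02  6.60000e-02  3.23900e+00] -49.4
spare ['scene', 'side'] [ 5.28403e+02 -1.27084e+02  3.10000e-02  4.56000e+00] -81.0
tin ['scene', 'side'] [5.11341e+02 1.34447e+02 3.00000e-03 4.36400e+00] -68.7
jar ['scene', 'side'] [4.8786e+02 4.0771e+02 3.4000e-02 2.6650e+00] -76.0
(390, 798, 3)
scene can1 [ 650.5 -379.4] [61. 63.  9.]
scene can2 [ 720.6 -376. ] [62. 64. 10.]
scene tin1 [618.6 136.5] [53. 52. 14.]
scene tin2 [688.7 136.8] [52. 54. 14.]
scene jar1 [595.8 412.7] [49. 50. 11.]
scene jar2 [666.1 415. ] [50. 49. 11.]
scene TIN [ 539.5 -391.4] [62. 62. 14.]
scene JAR [509.  135.6] [50. 49. 12.]
scene CAN [491.2 406.7] [63. 62. 11.]
scene sparepad [ 527.4 -126.     8.1] [78. 79. 10.]
side can1 [ 648.8 -379.9] [62. 66.  9.]
side can2 [ 719.1 -375.1] [61. 62.  8.]
side tin1 [617.  136.3] [54. 54. 13.]
side tin2 [685.9 136.4] [52. 54. 13.]
side jar1 [594.4 413.1] [54. 51.  9.]
side jar2 [663.5 414.6] [51. 51. 10.]
side TIN [ 536.9 -393.3] [61. 68. 13.]
side JAR [507.9 135.7] [51. 53. 11.]
side CAN [489.4 406.3] [62. 63. 10.]
side sparepad [ 528.  -125.6    8.9] [70. 66. 10.]
```

```bash
cat >> h.py <<'E'
from scipy.spatial.transform import Rotation as Ro
PL=dict(can=(542.5,-387.8),spare=(528,-125.8),tin=(510,136),jar=(487.5,409))
def rel(x,y,z,psi):
    "turn/pi and shift/500 from now to a downward pose with tool x at yaw psi"
    from bench import manip
    o=manip.get_obs();R=Ro.from_rotvec(o["orientation"])
    T=Ro.from_matrix([[np.cos(psi),np.sin(psi),0],[np.sin(psi),-np.cos(psi),0],[0,0,-1]])
    print((x,y,z),"turn",((R.inv()*T).as_rotvec()/np.pi).round(4),"shift",(R.inv().apply(np.array([x,y,z])-o["eef_pos"])/500).round(4))
E
python3 - <<'E'
from h import *
for n in("scene","side"):
    f=dict(np.load(f"pics/{n}0.npz"));P=cloud(f).reshape(-1,3)
    m=(np.abs(P[:,:2]-[541,-391]).max(1)<45)&(P[:,2]>73)&(P[:,2]<90);print(n,cv2.minAreaRect(P[m][:,:2].astype(np.float32)))
rel(540,-391,230,0.06)
f=dict(np.load("pics/scene0.npz"));I=f["image"]
a=[cv2.resize(I[v-32:v+32,u-32:u+32],(264,264),interpolation=2) for u,v in((187,150),(316,232),(402,285))]
cv2.imwrite("pics/crop.png",np.concatenate(a,1)[:,:,::-1])
E
```

```text
scene ((539.4782104492188, -391.2612609863281), (51.33852005004883, 52.54378128051758), 19.657102584838867)
side ((536.407470703125, -390.68829345703125), (52.35501480102539, 58.049072265625), 26.37388038635254)
(540, -391, 230) turn [-0.0005  0.0001  0.084 ] shift [ 0.7749 -0.2139  0.0013]
```

View pics/crop.png

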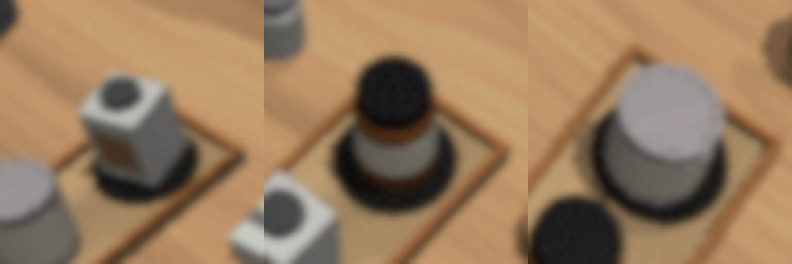

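The crops confirm the three: the tin with its small cap at (187,150), the lidded jar at (316,232), and the plain steel can at (402,285), not the green or pink ones. The tin is turned about 20°, close to the tool's present yaw. I'll move above it and check with the wrist camera.

```bash
python3 -m jog '[[[0,0,0,0.04,-0.01,0,1],[0,0,0,0.11,-0.03,0,1],[0,0,0,0.19,-0.05,0,1],[0,0,0,0.27,-0.075,0,1],[0,0,0,0.35,-0.1,0,1],[0,0,0,0.43,-0.12,0,1],[0,0,0,0.51,-0.14,0,1],[0,0,0,0.59,-0.165,0,1],[0,0,0,0.67,-0.185,0,1],[0,0,0,0.74,-0.205,0,1],[0,0,0,0.773,-0.214,0,1],[0,0,0,0.773,-0.214,0,1]]]'
cat >> h.py <<'E'
def wrist(name,x,y,zlo,zhi,r):
    from bench import manip
    o=manip.get_obs();f=manip.grab_frame("wrist")
    M=np.eye(4);M[:3,:3]=Ro.from_rotvec(o["orientation"]).as_matrix();M[:3,3]=o["eef_pos"];f["pose"]=M@f["hand_eye"]
    cv2.imwrite(f"pics/{name}.png",f["image"][:,:,::-1]);np.savez(f"pics/{name}.npz",**f)
    P=cloud(f).reshape(-1,3);m=(np.hypot(P[:,0]-x,P[:,1]-y)<r)&(P[:,2]>zlo)&(P[:,2]<zhi);t=P[m]
    if m.sum()>9: print(m.sum(),t.min(0).round(1),t.max(0).round(1),cv2.minAreaRect(t[:,:2].astype(np.float32)))
    return f
E
python3 - <<'E'
from h import *
f=wrist("w1",540,-391,72,90,45);print(proj(f,(540,-391,78)))
E
```

```text
clock: 1.1
eef_pos: [544.3, -386.2, 230.5]
orientation: [-3.095, -0.519, -0.005]
ft_force: [0.7, -0.3, 0.4]
grip_width: 0.997
gripper_force: 0.0
2838 [ 509.2 -426.7   72. ] [ 573.  -362.6   86.7] ((540.815673828125, -394.9530029296875), (52.49045944213867, 51.94771957397461), 20.587223052978516)
(np.float64(324.8621777919562), np.float64(185.16651448741018))
```

View pics/w1.png

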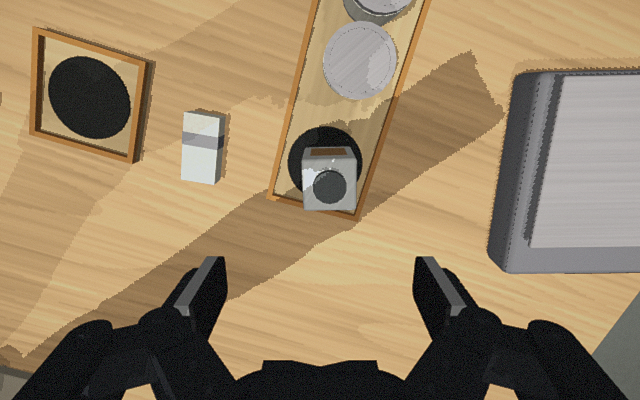

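The wrist view shows the tin square-on at (330,180), on the can tray's pad (325,163), with the carton (203,147) and the spare pad (90,97) to the left. I'll check that the arm has settled and remeasure.

```bash
python3 - <<'E'
from h import *
from bench import manip
o=manip.get_obs();print(o["eef_pos"],o["clock"],np.round(o["qvel"],3))
f=wrist("w2",540,-391,72,90,45)
g=f["image"].max(2);P=cloud(f)
m=(g<60)&(np.hypot(P[...,0]-528,P[...,1]+125)<60)&(P[...,2]<30)
t=P[m];print("spare",(t.min(0)+t.max(0))/2,np.ptp(t,axis=0))
q=lambda x,y:tuple(np.round(P[y,x]))
print("rim bottom corners",q(268,198),q(356,218),q(316,2),q(430,2))
for n,x,y in(("can1",650,-380),("can2",720,-375)):
    m=(np.hypot(P[...,0]-x,P[...,1]-y)<45)&(P[...,2]>70);t=P[m];print(n,(t.min(0)+t.max(0))/2,np.ptp(t,axis=0))
rel(540,-393,230,.35)
E
```

```text
[ 541.07202169 -389.27243131  230.51560402] 1.15 [ 0.056 -0.012  0.058  0.024  0.023  0.003  0.01 ]
2877 [ 508.5 -426.9   72. ] [ 572.9 -362.8   87.1] ((540.7554931640625, -394.89166259765625), (52.39423751831055, 51.95481491088867), 20.548473358154297)
spare [ 529.64530373 -122.03721717   10.30345412] [84.0340046  94.04385866  8.11859639]
rim bottom corners (np.float64(476.0), np.float64(-343.0), np.float64(-2.0)) (np.float64(487.0), np.float64(-453.0), np.float64(-1.0)) (np.float64(693.0), np.float64(-332.0), np.float64(7.0)) (np.float64(731.0), np.float64(-441.0), np.float64(-1.0))
can1 [ 656.32092603 -382.79179523  220.98252603] [ 77.03884313  61.53913703 301.53235198]
can2 [ 688.67687243 -383.06238554   73.81248908] [26.96081141 36.56083004  7.31386758]
(540, -393, 230) turn [-0.0002  0.0005 -0.008 ] shift [0.0014 0.0033 0.0014]
```

```bash
python3 -m jog '[[[0,0,-0.008,0.001,0.003,0.03,1],[0,0,-0.008,0.001,0.003,0.08,1],[0,0,-0.008,0.001,0.003,0.14,1],[0,0,-0.008,0.001,0.003,0.2,1],[0,0,-0.008,0.001,0.003,0.26,1],[0,0,-0.008,0.001,0.003,0.32,1],[0,0,-0.008,0.001,0.003,0.36,1],[0,0,-0.008,0.001,0.003,0.385,1],[0,0,-0.008,0.001,0.003,0.395,1],[0,0,-0.008,0.001,0.003,0.395,1],[0,0,-0.008,0.001,0.003,0.395,1],[0,0,-0.008,0.001,0.003,0.395,1]]]' 40
python3 -m jog '[[[0,0,0,0,0,0,0.3],[0,0,0,0,0,0,0],[0,0,0,0,0,0,-0.3],[0,0,0,0,0,0,-1],[0,0,0,0,0,0,-1],[0,0,0,0,0,0,-1],[0,0,0,0,0,0,-1],[0,0,0,0,0,0,-1],[0,0,0,0,0,0,-1],[0,0,0,0,0,0,-1],[0,0,0,0,0,0,-1],[0,0,0,0,0,0,-1]]]'
```

```text
clock: 2.2
eef_pos: [541.0, -394.2, 35.6]
orientation: [3.092, 0.544, 0.003]
ft_force: [0.3, 0.7, -0.1]
grip_width: 1.002
gripper_force: 0.0
clock: 3.2
eef_pos: [541.0, -394.1, 35.1]
orientation: [3.092, 0.545, 0.003]
ft_force: [-0.4, -1.4, 5.9]
grip_width: 0.606
gripper_force: 42.8
```

```bash
python3 -m jog '[[[0,0,0,0,0,-0.01,-1],[0,0,0,0,0,-0.03,-1],[0,0,0,0,0,-0.06,-1],[0,0,0,0,0,-0.1,-1],[0,0,0,0,0,-0.14,-1],[0,0,0,0,0,-0.18,-1],[0,0,0,0,0,-0.22,-1],[0,0,0,0,0,-0.26,-1],[0,0,0,0,0,-0.29,-1],[0,0,0,0,0,-0.31,-1],[0,0,0,0,0,-0.315,-1],[0,0,0,0,0,-0.315,-1]]]'
python3 - <<'E'
from h import *
rel(528,-125,193,.1)
E
```

```text
clock: 4.2
eef_pos: [540.2, -393.0, 191.8]
orientation: [3.094, 0.545, 0.001]
ft_force: [-0.1, -0.0, -2.3]
grip_width: 0.604
gripper_force: 42.1
(528, -125, 193) turn [ 0.0001 -0.0001  0.0793] shift [ 0.1604 -0.512  -0.0024]
```

```bash
python3 -m jog '[[[0,0,0.004,0.006,-0.02,0,-1],[0,0,0.011,0.022,-0.07,0,-1],[0,0,0.02,0.041,-0.13,0,-1],[0,0,0.03,0.06,-0.19,0,-1],[0,0,0.039,0.078,-0.25,0,-1],[0,0,0.048,0.097,-0.31,0,-1],[0,0,0.057,0.116,-0.37,0,-1],[0,0,0.066,0.135,-0.43,0,-1],[0,0,0.074,0.15,-0.48,0,-1],[0,0,0.079,0.158,-0.505,0,-1],[0,0,0.079,0.16,-0.512,0,-1],[0,0,0.079,0.16,-0.512,0,-1]]]'
python3 - <<'E'
from h import *
from bench import manip
f=manip.grab_frame("scene");P=cloud(f).reshape(-1,3)
rel(528,-125.5,35.5,.1)
E
```

```text
clock: 5.2
eef_pos: [527.1, -123.3, 190.5]
orientation: [-3.136, -0.163, 0.003]
ft_force: [-0.5, -0.4, -2.7]
grip_width: 0.605
gripper_force: 42.5
(528, -125.5, 35.5) turn [0.0001 0.0004 0.0005] shift [0.0018 0.0007 0.3105]
```

```bash
python3 -m jog '[[[0,0,0,0.002,0.001,0.02,-1],[0,0,0,0.002,0.001,0.06,-1],[0,0,0,0.002,0.001,0.11,-1],[0,0,0,0.002,0.001,0.16,-1],[0,0,0,0.002,0.001,0.21,-1],[0,0,0,0.002,0.001,0.25,-1],[0,0,0,0.002,0.001,0.28,-1],[0,0,0,0.002,0.001,0.295,-1],[0,0,0,0.002,0.001,0.302,-1],[0,0,0,0.002,0.001,0.306,-1],[0,0,0,0.002,0.001,0.309,-1],[0,0,0,0.002,0.001,0.309,-1]]]'
python3 -m jog '[[[0,0,0,0,0,0,-1],[0,0,0,0,0,0,-1]]]'
```

```text
clock: 6.25
eef_pos: [529.4, -126.0, 37.3]
orientation: [3.137, 0.158, 0.002]
ft_force: [0.0, -0.1, -1.3]
grip_width: 0.602
gripper_force: 42.4
clock: 6.42
eef_pos: [529.4, -125.6, 37.6]
orientation: [3.137, 0.158, 0.002]
ft_force: [-0.1, 0.5, -2.1]
grip_width: 0.606
gripper_force: 42.4
```

Still about 2 mm high (the weight is still carried). I'll lower gently until it touches.

```bash
python3 -m jog '[[[0,0,0,0,0,0.002,-1],[0,0,0,0,0,0.004,-1],[0,0,0,0,0,0.005,-1],[0,0,0,0,0,0.005,-1]]]'
```

```text
clock: 6.75
eef_pos: [529.1, -125.5, 35.0]
orientation: [3.138, 0.158, 0.001]
ft_force: [-0.3, 0.2, 4.2]
grip_width: 0.608
gripper_force: 43.1
```

```bash
python3 -m jog '[[[0,0,0,0,0,0,-0.1],[0,0,0,0,0,0,0],[0,0,0,0,0,0,0.2],[0,0,0,0,0,0,0.4],[0,0,0,0,0,0,0.7],[0,0,0,0,0,0,1],[0,0,0,0,0,0,1],[0,0,0,0,0,0,1],[0,0,0,0,0,-0.02,1],[0,0,0,0,0,-0.06,1],[0,0,0,0,0,-0.12,1],[0,0,0,0,0,-0.18,1]]]'
python3 - <<'E'
from h import *
rel(490.3,406.5,200,.03)
E
```

```text
clock: 7.75
eef_pos: [528.1, -125.5, 125.3]
orientation: [-3.137, -0.158, 0.003]
ft_force: [0.8, -0.5, -0.5]
grip_width: 1.002
gripper_force: 0.0
(490.3, 406.5, 200) turn [-0.0001  0.0006  0.0225] shift [ 0.0313 -1.0662 -0.1489]
```

```bash
python3 -m jog '[[[0,0,0,0,0,-0.08,1],[0,0,0.003,0.002,-0.04,-0.14,1],[0,0,0.005,0.004,-0.12,-0.15,1],[0,0,0.006,0.006,-0.2,-0.15,1],[0,0,0.008,0.009,-0.28,-0.15,1],[0,0,0.009,0.011,-0.36,-0.15,1],[0,0,0.011,0.013,-0.44,-0.15,1],[0,0,0.012,0.015,-0.52,-0.15,1],[0,0,0.014,0.017,-0.6,-0.15,1],[0,0,0.015,0.02,-0.68,-0.15,1],[0,0,0.017,0.022,-0.76,-0.15,1],[0,0,0.018,0.024,-0.8,-0.15,1]]]'
python3 - <<'E'
from h import *
rel(490.3,406.5,200,.03)
E
```

```text
clock: 8.75
eef_pos: [498.8, 280.2, 200.1]
orientation: [-3.137, -0.079, -0.0]
ft_force: [-0.2, 0.1, -0.4]
grip_width: 1.0
gripper_force: 0.0
(490.3, 406.5, 200) turn [-0.0012 -0.0001  0.0064] shift [-0.0044 -0.2531  0.0011]
```

```bash
python3 -m jog '[[[0,0,0.002,-0.001,-0.07,0,1],[0,0,0.004,-0.003,-0.14,0,1],[0,0,0.005,-0.004,-0.2,0,1],[0,0,0.006,-0.004,-0.24,0,1],[0,0,0.006,-0.004,-0.253,0,1],[0,0,0.006,-0.004,-0.253,0,1],[0,0,0.006,-0.004,-0.253,0,1],[0,0,0.006,-0.004,-0.253,0,1]]]'
python3 - <<'E'
from h import *
f=wrist("w3",490,407,68,95,40);P=cloud(f).reshape(-1,3)
m=(np.hypot(P[:,0]-595,P[:,1]-413)<45)&(P[:,2]>85)&(P[:,2]<105);t=P[m];print("jar1",(t.min(0)+t.max(0))/2,np.ptp(t,axis=0))
rel(490.3,406.5,34,.03)
from bench import manip
s=manip.grab_frame("scene");P=cloud(s).reshape(-1,3)
m=(np.hypot(P[:,0]-528,P[:,1]+126)<45)&(P[:,2]>73)&(P[:,2]<95);t=P[m];print("tin now",cv2.minAreaRect(t[:,:2].astype(np.float32)))
E
```

```text
clock: 9.42
eef_pos: [493.8, 397.3, 199.6]
orientation: [3.14, 0.036, 0.0]
ft_force: [-0.0, 0.3, 0.8]
grip_width: 0.997
gripper_force: 0.0
4022 [460.7 375.2  68. ] [522.6 436.9  79.3] ((491.5500793457031, 405.9765625), (61.35723114013672, 61.46645736694336), 10.954087257385254)
jar1 [596.52880636 411.35878707  92.05208604] [50.48649584 50.04286242  6.33998202]
(490.3, 406.5, 34) turn [ 0.0004 -0.0001 -0.0024] shift [-0.0067 -0.0188  0.3312]
tin now ((526.3829956054688, -121.50685119628906), (52.69994354248047, 52.04650115966797), 6.499729633331299)
```

View pics/w3.png

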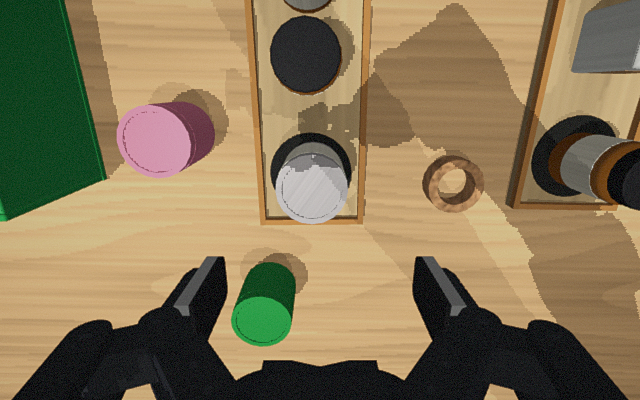

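Loose steel can at (311,187) on the jar tray. The green (262,305) and pink (155,140) look-alikes are clear of the fingers. Tin was set down about 4 mm off the spare centre, which is fine.

```bash
python3 -m jog '[[[0,0,0,-0.005,-0.019,0.03,1],[0,0,0,-0.005,-0.019,0.08,1],[0,0,0,-0.005,-0.019,0.14,1],[0,0,0,-0.005,-0.019,0.2,1],[0,0,0,-0.005,-0.019,0.26,1],[0,0,0,-0.005,-0.019,0.3,1],[0,0,0,-0.005,-0.019,0.32,1],[0,0,0,-0.005,-0.019,0.33,1],[0,0,0,-0.005,-0.019,0.33,1],[0,0,0,-0.005,-0.019,0.33,1],[0,0,0,-0.005,-0.019,0.33,1]]]'
python3 -m jog '[[[0,0,0,0,0,0,0.6],[0,0,0,0,0,0,0.4],[0,0,0,0,0,0,0],[0,0,0,0,0,0,-1],[0,0,0,0,0,0,-1],[0,0,0,0,0,0,-1],[0,0,0,0,0,0,-1],[0,0,0,0,0,0,-1],[0,0,0,0,0,0,-1],[0,0,0,0,0,0,-1]]]'
```

```text
clock: 10.43
eef_pos: [491.3, 410.1, 35.8]
orientation: [-3.14, -0.04, -0.003]
ft_force: [0.3, -0.5, 0.2]
grip_width: 1.004
gripper_force: 0.0
clock: 11.27
eef_pos: [491.1, 408.3, 35.7]
orientation: [3.141, 0.039, 0.002]
ft_force: [-0.7, -2.8, 6.5]
grip_width: 0.717
gripper_force: 43.2
```

```bash
python3 -m jog '[[[0,0,0,0,0,-0.01,-1],[0,0,0,0,0,-0.03,-1],[0,0,0,0,0,-0.06,-1],[0,0,0,0,0,-0.1,-1],[0,0,0,0,0,-0.14,-1],[0,0,0,0,0,-0.18,-1],[0,0,0,0,0,-0.22,-1],[0,0,0,0,0,-0.26,-1],[0,0,0,0,0,-0.29,-1],[0,0,0,0,0,-0.31,-1],[0,0,0,0,0,-0.315,-1],[0,0,0,0,0,-0.315,-1]]]'
python3 - <<'E'
from h import *
rel(515,0,195,.06)
E
```

```text
clock: 12.27
eef_pos: [490.3, 409.7, 192.5]
orientation: [-3.14, -0.04, -0.001]
ft_force: [-0.2, -0.8, -3.5]
grip_width: 0.717
gripper_force: 44.2
(515, 0, 195) turn [-0.0003 -0.0003 -0.011 ] shift [ 0.0285  0.8204 -0.0058]
```

```bash
python3 -m jog '[[[0,0,0,0,0.02,0,-1],[0,0,-0.001,0.002,0.07,0,-1],[0,0,-0.002,0.005,0.14,0,-1],[0,0,-0.003,0.007,0.21,0,-1],[0,0,-0.004,0.01,0.28,0,-1],[0,0,-0.005,0.012,0.35,0,-1],[0,0,-0.006,0.015,0.42,0,-1],[0,0,-0.007,0.017,0.49,0,-1],[0,0,-0.008,0.02,0.56,0,-1],[0,0,-0.009,0.022,0.63,0,-1],[0,0,-0.01,0.024,0.69,0,-1],[0,0,-0.011,0.026,0.74,0,-1]]]'
python3 - <<'E'
from h import *
rel(542.5,-387.8,195,.06)
E
```

```text
clock: 13.27
eef_pos: [511.1, 35.9, 190.8]
orientation: [3.139, 0.09, -0.004]
ft_force: [-0.2, 0.1, -3.3]
grip_width: 0.714
gripper_force: 44.5
(542.5, -387.8, 195) turn [ 0.0005  0.0009 -0.0009] shift [ 0.0143  0.8496 -0.0072]
```

```bash
python3 -m jog '[[[0,0,0,0,0.03,0,-1],[0,0,0,0.002,0.09,0,-1],[0,0,0,0.003,0.16,0,-1],[0,0,0,0.004,0.24,0,-1],[0,0,0,0.005,0.32,0,-1],[0,0,0,0.007,0.4,0,-1],[0,0,0,0.008,0.48,0,-1],[0,0,0,0.01,0.56,0,-1],[0,0,0,0.011,0.64,0,-1],[0,0,0,0.012,0.72,0,-1],[0,0,0,0.014,0.78,0,-1],[0,0,0,0.014,0.82,0,-1]]]'
python3 -m jog '[[[0,0,0,0,0.01,0,-1],[0,0,0,0,0.01,0,-1],[0,0,0,0,0.01,0,-1],[0,0,0,0,0.01,0,-1]]]'
python3 - <<'E'
from h import *
f=wrist("w4",650,-380,70,90,45)
# pad: black pixels on tray floor
P=cloud(f);g=f["image"].max(2);m=(g<60)&(np.hypot(P[...,0]-542,P[...,1]+388)<60)&(P[...,2]<20)&(P[...,2]>2);t=P[m]
if m.sum():print(m.sum(),t.min(0),t.max(0))
rel(542.5,-387.8,36,.06)
E
```

```text
clock: 14.27
eef_pos: [541.4, -374.2, 190.2]
orientation: [3.139, 0.087, -0.005]
ft_force: [0.2, -0.7, -2.7]
grip_width: 0.713
gripper_force: 44.7
clock: 14.6
eef_pos: [544.4, -371.7, 191.0]
orientation: [-3.138, -0.097, 0.002]
ft_force: [0.4, 0.1, -3.9]
grip_width: 0.721
gripper_force: 44.7
6141 [ 621.5 -413.7   71.9] [ 683.3 -351.9   78. ] ((652.4235229492188, -382.806884765625), (60.97782516479492, 61.33075714111328), 51.87846755981445)
4277 [ 511.56649783 -432.16862475    6.11172751] [ 587.54952562 -348.25352967   11.56155769]
(542.5, -387.8, 36) turn [-0.0006  0.0002  0.0007] shift [-0.0062  0.0325  0.3107]
```

View pics/w4.png

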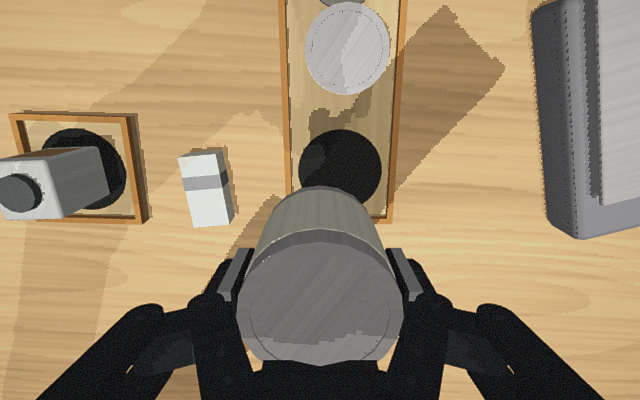

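The held can hides part of the view. The pad (340,165) is in clear sight, and in the arm's frame its centre is about (544,-390). Lowering there.

```bash
python3 -m jog '[[[0,0,0,-0.003,0.02,0.02,-1],[0,0,0,-0.003,0.034,0.06,-1],[0,0,0,-0.003,0.036,0.11,-1],[0,0,0,-0.003,0.036,0.16,-1],[0,0,0,-0.003,0.036,0.21,-1],[0,0,0,-0.003,0.036,0.25,-1],[0,0,0,-0.003,0.036,0.28,-1],[0,0,0,-0.003,0.036,0.295,-1],[0,0,0,-0.003,0.036,0.302,-1],[0,0,0,-0.003,0.036,0.306,-1],[0,0,0,-0.003,0.036,0.307,-1],[0,0,0,-0.003,0.036,0.307,-1]]]'
python3 -m jog '[[[0,0,0,0,0,0,-1],[0,0,0,0,0,0,-1]]]'
```

```text
clock: 15.65
eef_pos: [544.7, -392.6, 39.3]
orientation: [3.139, 0.094, 0.002]
ft_force: [-0.0, -0.1, -2.8]
grip_width: 0.712
gripper_force: 44.7
clock: 15.82
eef_pos: [544.5, -392.5, 39.3]
orientation: [3.139, 0.094, 0.002]
ft_force: [-0.1, -0.4, -3.2]
grip_width: 0.718
gripper_force: 44.7
```

```bash
python3 -m jog '[[[0,0,0,0,-0.004,0.002,-1],[0,0,0,0,-0.005,0.004,-1],[0,0,0,0,-0.005,0.006,-1],[0,0,0,0,-0.005,0.007,-1],[0,0,0,0,-0.005,0.0075,-1],[0,0,0,0,-0.005,0.0075,-1]]]'
```

```text
clock: 16.32
eef_pos: [544.1, -389.1, 35.8]
orientation: [-3.14, -0.095, -0.0]
ft_force: [-1.6, 2.3, 6.3]
grip_width: 0.721
gripper_force: 45.4
```

Contact, 6 N up. Releasing and rising.

```bash
python3 -m jog '[[[0,0,0,0,0,0,0.3],[0,0,0,0,0,0,0.45],[0,0,0,0,0,0,0.6],[0,0,0,0,0,0,0.8],[0,0,0,0,0,0,1],[0,0,0,0,0,0,1],[0,0,0,0,0,0,1],[0,0,0,0,0,-0.02,1],[0,0,0,0,0,-0.06,1],[0,0,0,0,0,-0.13,1],[0,0,0,0,0,-0.21,1],[0,0,0,0,0,-0.29,1]]]'
python3 - <<'E'
from h import *
from bench import manip
s=manip.grab_frame("scene");P=cloud(s).reshape(-1,3)
m=(np.hypot(P[:,0]-542,P[:,1]+388)<45)&(P[:,2]>72)&(P[:,2]<90);t=P[m];print("can now",cv2.minAreaRect(t[:,:2].astype(np.float32)))
rel(509,0,200,.0);rel(509,136,200,0)
E
```

```text
clock: 17.32
eef_pos: [543.4, -389.4, 181.4]
orientation: [-3.14, -0.094, 0.001]
ft_force: [0.7, 0.0, 0.0]
grip_width: 0.997
gripper_force: 0.0
can now ((544.167724609375, -383.8673095703125), (61.26917266845703, 62.42052459716797), 33.60444259643555)
(509, 0, 200) turn [ 0.0027 -0.0037  0.0189] shift [-0.0303 -0.7885 -0.0255]
(509, 136, 200) turn [ 0.0027 -0.0037  0.0189] shift [-0.0141 -1.06   -0.0277]
```

```bash
python3 -m jog '[[[0,0,0,0,-0.03,-0.03,1],[0,0,0.002,-0.001,-0.1,-0.03,1],[0,0,0.004,-0.003,-0.18,-0.03,1],[0,0,0.006,-0.004,-0.26,-0.03,1],[0,0,0.008,-0.005,-0.34,-0.03,1],[0,0,0.009,-0.006,-0.42,-0.03,1],[0,0,0.01,-0.007,-0.5,-0.03,1],[0,0,0.012,-0.008,-0.58,-0.03,1],[0,0,0.014,-0.009,-0.66,-0.03,1],[0,0,0.016,-0.01,-0.74,-0.03,1],[0,0,0.018,-0.011,-0.82,-0.03,1],[0,0,0.019,-0.012,-0.88,-0.03,1]]]'
python3 -m jog '[[[0,0,0,0,-0.07,0,1],[0,0,0,0,-0.13,0,1],[0,0,0,0,-0.16,0,1],[0,0,0,0,-0.16,0,1],[0,0,0,0,-0.16,0,1],[0,0,0,0,-0.16,0,1]]]'
python3 - <<'E'
from h import *
f=wrist("w5",509,136,85,102,40);P=cloud(f).reshape(-1,3)
m=(np.hypot(P[:,0]-618,P[:,1]-136)<45)&(P[:,2]>72)&(P[:,2]<95);t=P[m];print("tin1",cv2.minAreaRect(t[:,:2].astype(np.float32)))
rel(509,136,35,0)
E
```

```text
clock: 18.37
eef_pos: [511.1, 53.1, 195.2]
orientation: [-3.14, -0.004, -0.002]
ft_force: [0.5, 0.1, -0.3]
grip_width: 1.003
gripper_force: 0.0
clock: 18.87
eef_pos: [511.7, 127.8, 194.9]
orientation: [3.141, -0.002, 0.001]
ft_force: [0.4, -0.2, 0.3]
grip_width: 1.004
gripper_force: 0.0
3133 [485.7 109.1  85. ] [535.6 158.5  96.8] ((510.648681640625, 133.87997436523438), (49.84075164794922, 49.305686950683594), 0.8467458486557007)
tin1 ((620.1156005859375, 134.52847290039062), (51.72607421875, 51.29989242553711), 89.9281997680664)
(509, 136, 35) turn [ 0.0003 -0.0001 -0.0007] shift [-0.0056 -0.0175  0.3196]
```

```bash
python3 -m jog '[[[0,0,0,-0.002,-0.012,0.03,1],[0,0,0,-0.002,-0.012,0.08,1],[0,0,0,-0.002,-0.012,0.14,1],[0,0,0,-0.002,-0.012,0.2,1],[0,0,0,-0.002,-0.012,0.25,1],[0,0,0,-0.002,-0.012,0.28,1],[0,0,0,-0.002,-0.012,0.3,1],[0,0,0,-0.002,-0.012,0.31,1],[0,0,0,-0.002,-0.012,0.314,1],[0,0,0,-0.002,-0.012,0.314,1],[0,0,0,-0.002,-0.012,0.314,1]]]'
python3 -m jog '[[[0,0,0,0,0,0,0.6],[0,0,0,0,0,0,0.3],[0,0,0,0,0,0,0],[0,0,0,0,0,0,-1],[0,0,0,0,0,0,-1],[0,0,0,0,0,0,-1],[0,0,0,0,0,0,-1],[0,0,0,0,0,0,-1],[0,0,0,0,0,0,-1],[0,0,0,0,0,0,-1],[0,0,0,0,0,0,-1]]]'
```

```text
clock: 19.83
eef_pos: [511.3, 135.2, 38.5]
orientation: [-3.141, 0.0, -0.003]
ft_force: [0.3, 0.8, 1.3]
grip_width: 1.002
gripper_force: 0.0
clock: 20.75
eef_pos: [511.0, 134.8, 38.7]
orientation: [3.141, 0.0, 0.002]
ft_force: [-1.0, -1.5, 6.7]
grip_width: 0.644
gripper_force: 41.5
```

```bash
python3 -m jog '[[[0,0,0,0,0,-0.01,-1],[0,0,0,0,0,-0.03,-1],[0,0,0,0,0,-0.06,-1],[0,0,0,0,0,-0.1,-1],[0,0,0,0,0,-0.14,-1],[0,0,0,0,0,-0.18,-1],[0,0,0,0,0,-0.22,-1],[0,0,0,0,0,-0.26,-1],[0,0,0,0,0,-0.29,-1],[0,0,0,0,0,-0.31,-1],[0,0,0,0,0,-0.315,-1],[0,0,0,0,0,-0.315,-1]]]'
python3 - <<'E'
from h import *
rel(488,408,195,.03)
E
```

```text
clock: 21.75
eef_pos: [510.6, 135.4, 195.7]
orientation: [-3.141, -0.001, -0.002]
ft_force: [0.1, 0.4, -1.9]
grip_width: 0.642
gripper_force: 42.9
(488, 408, 195) turn [-0.0002 -0.0003 -0.0094] shift [-0.045  -0.5451  0.0016]
```

```bash
python3 -m jog '[[[0,0,0,-0.002,-0.02,0,-1],[0,0,-0.001,-0.006,-0.07,0,-1],[0,0,-0.002,-0.011,-0.13,0,-1],[0,0,-0.003,-0.016,-0.2,0,-1],[0,0,-0.005,-0.022,-0.27,0,-1],[0,0,-0.006,-0.028,-0.34,0,-1],[0,0,-0.007,-0.033,-0.41,0,-1],[0,0,-0.008,-0.038,-0.47,0,-1],[0,0,-0.009,-0.042,-0.52,0,-1],[0,0,-0.009,-0.044,-0.54,0,-1],[0,0,-0.009,-0.045,-0.545,0,-1],[0,0,-0.009,-0.045,-0.545,0,-1]]]'
python3 -m jog '[[[0,0,0,0,0,0,-1],[0,0,0,0,0,0,-1],[0,0,0,0,0,0,-1]]]'
python3 - <<'E'
from h import *
f=wrist("w6",596,412,85,102,40)
P=cloud(f);g=f["image"].max(2);m=(g<60)&(np.hypot(P[...,0]-488,P[...,1]-409)<60)&(P[...,2]<20)&(P[...,2]>2);t=P[m]
if m.sum():print(m.sum(),t.min(0),t.max(0))
rel(488.5,407.5,40,.03)
E
```

```text
clock: 22.75
eef_pos: [487.0, 407.6, 193.7]
orientation: [3.139, 0.046, -0.003]
ft_force: [-0.1, 0.4, -2.7]
grip_width: 0.643
gripper_force: 43.0
clock: 23.0
eef_pos: [488.8, 405.8, 195.2]
orientation: [3.14, 0.04, 0.0]
ft_force: [-0.0, -0.7, -2.3]
grip_width: 0.643
gripper_force: 43.0
4532 [571.3 386.7  86.6] [621.5 436.1  95.2] ((596.3482666015625, 411.3526611328125), (49.401668548583984, 50.120819091796875), 89.21845245361328)
4339 [457.05966429 366.12853774   5.99795826] [530.7213007  449.56930326  11.45647065]
(488.5, 407.5, 40) turn [ 0.0002 -0.0001 -0.0012] shift [-3.000e-04 -2.900e-03  3.105e-01]
```

```bash
python3 -m jog '[[[0,0,0,0,-0.004,0.02,-1],[0,0,0,0,-0.004,0.06,-1],[0,0,0,0,-0.004,0.11,-1],[0,0,0,0,-0.004,0.16,-1],[0,0,0,0,-0.004,0.21,-1],[0,0,0,0,-0.004,0.25,-1],[0,0,0,0,-0.004,0.28,-1],[0,0,0,0,-0.004,0.295,-1],[0,0,0,0,-0.004,0.302,-1],[0,0,0,0,-0.004,0.307,-1],[0,0,0,0,-0.004,0.307,-1],[0,0,0,0,-0.004,0.307,-1]]]'
python3 -m jog '[[[0,0,0,0,0,0,-1],[0,0,0,0,0,0,-1]]]'
```

```text
clock: 24.05
eef_pos: [488.6, 410.2, 42.5]
orientation: [-3.14, -0.045, -0.002]
ft_force: [0.3, -0.2, -2.5]
grip_width: 0.641
gripper_force: 43.0
clock: 24.22
eef_pos: [488.4, 410.1, 42.5]
orientation: [-3.14, -0.045, -0.002]
ft_force: [0.2, -0.1, -2.9]
grip_width: 0.643
gripper_force: 43.0
```

```bash
python3 -m jog '[[[0,0,0,0,0.003,0.002,-1],[0,0,0,0,0.003,0.004,-1],[0,0,0,0,0.003,0.006,-1],[0,0,0,0,0.003,0.0075,-1],[0,0,0,0,0.003,0.0085,-1],[0,0,0,0,0.003,0.0085,-1]]]'
```

```text
clock: 24.72
eef_pos: [488.1, 408.1, 38.7]
orientation: [-3.141, -0.044, -0.0]
ft_force: [-2.6, -2.5, 8.0]
grip_width: 0.647
gripper_force: 44.0
```

```bash
python3 -m jog '[[[0,0,0,0,0,0,0.15],[0,0,0,0,0,0,0.3],[0,0,0,0,0,0,0.5],[0,0,0,0,0,0,0.8],[0,0,0,0,0,0,1],[0,0,0,0,0,0,1],[0,0,0,0,0,0,1],[0,0,0,0,0,-0.02,1],[0,0,0,0,0,-0.06,1],[0,0,0,0,0,-0.13,1],[0,0,0,0,0,-0.21,1],[0,0,0,0,0,-0.29,1]]]'
python3 - <<'E'
from h import *
from bench import manip
s=manip.grab_frame("scene");P=cloud(s).reshape(-1,3)
m=(np.hypot(P[:,0]-488,P[:,1]-408)<40)&(P[:,2]>86)&(P[:,2]<105);t=P[m];print("jar now",cv2.minAreaRect(t[:,:2].astype(np.float32)))
rel(528,-125,200,.11)
E
```

```text
clock: 25.72
eef_pos: [487.6, 407.8, 184.1]
orientation: [3.141, 0.044, -0.001]
ft_force: [1.0, 0.9, 0.5]
grip_width: 0.998
gripper_force: 0.0
jar now ((487.0237731933594, 411.0732727050781), (49.6123046875, 48.94557189941406), 5.986490249633789)
(528, -125, 200) turn [-0.0027 -0.0036 -0.0261] shift [ 0.0423  1.0735 -0.0226]
```

Jar is in place: (487.0,411.1) against its pad at about (487.5,409). Back to the tin on the spare tray.

```bash
python3 -m jog '[[[0,0,0,0,0.03,-0.025,1],[0,0,-0.002,0.003,0.1,-0.025,1],[0,0,-0.004,0.007,0.18,-0.025,1],[0,0,-0.006,0.01,0.26,-0.025,1],[0,0,-0.008,0.013,0.34,-0.025,1],[0,0,-0.01,0.016,0.42,-0.025,1],[0,0,-0.012,0.02,0.5,-0.025,1],[0,0,-0.014,0.023,0.58,-0.025,1],[0,0,-0.016,0.026,0.66,-0.025,1],[0,0,-0.019,0.03,0.74,-0.025,1],[0,0,-0.022,0.033,0.82,-0.025,1],[0,0,-0.026,0.036,0.9,-0.025,1]]]'
python3 -m jog '[[[0,0,0,0.004,0.07,0,1],[0,0,0,0.006,0.13,0,1],[0,0,0,0.007,0.155,0,1],[0,0,0,0.007,0.155,0,1],[0,0,0,0.007,0.155,0,1],[0,0,0,0.007,0.155,0,1]]]'
python3 - <<'E'
from h import *
f=wrist("w7",528,-125,72,95,45)
rel(529,-125.5,35,.11)
E
```

```text
clock: 26.77
eef_pos: [518.8, -43.0, 195.5]
orientation: [3.137, 0.174, 0.002]
ft_force: [0.6, -0.1, -0.7]
grip_width: 1.002
gripper_force: 0.0
clock: 27.27
eef_pos: [530.7, -115.3, 194.8]
orientation: [-3.135, -0.177, 0.0]
ft_force: [1.1, -0.1, -0.5]
grip_width: 1.0
gripper_force: 0.0
3566 [ 500.7 -151.6   72. ] [556.3 -95.9  86.4] ((528.574462890625, -123.86836242675781), (51.56892013549805, 52.145774841308594), 5.887270450592041)
(529, -125.5, 35) turn [-0.0005  0.      0.0011] shift [-0.0058  0.0209  0.3196]
```

```bash
python3 -m jog '[[[0,0,0.002,-0.005,0.016,0.03,1],[0,0,0.002,-0.005,0.016,0.08,1],[0,0,0.002,-0.005,0.016,0.14,1],[0,0,0.002,-0.005,0.016,0.2,1],[0,0,0.002,-0.005,0.016,0.25,1],[0,0,0.002,-0.005,0.016,0.285,1],[0,0,0.002,-0.005,0.016,0.305,1],[0,0,0.002,-0.005,0.016,0.315,1],[0,0,0.002,-0.005,0.016,0.319,1],[0,0,0.002,-0.005,0.016,0.319,1],[0,0,0.002,-0.005,0.016,0.319,1]]]'
python3 -m jog '[[[0,0,0,0,0,0,0.6],[0,0,0,0,0,0,0.3],[0,0,0,0,0,0,0],[0,0,0,0,0,0,-1],[0,0,0,0,0,0,-1],[0,0,0,0,0,0,-1],[0,0,0,0,0,0,-1],[0,0,0,0,0,0,-1],[0,0,0,0,0,0,-1],[0,0,0,0,0,0,-1],[0,0,0,0,0,0,-1]]]'
```

```text
clock: 28.23
eef_pos: [530.0, -125.8, 36.3]
orientation: [3.137, 0.164, 0.003]
ft_force: [-0.5, 0.6, 0.1]
grip_width: 1.0
gripper_force: 0.0
clock: 29.15
eef_pos: [529.7, -126.0, 36.1]
orientation: [3.137, 0.163, 0.002]
ft_force: [-0.8, 0.4, 6.6]
grip_width: 0.605
gripper_force: 42.8
```

```bash
python3 -m jog '[[[0,0,0,0,0,-0.01,-1],[0,0,0,0,0,-0.03,-1],[0,0,0,0,0,-0.06,-1],[0,0,0,0,0,-0.1,-1],[0,0,0,0,0,-0.14,-1],[0,0,0,0,0,-0.18,-1],[0,0,0,0,0,-0.22,-1],[0,0,0,0,0,-0.26,-1],[0,0,0,0,0,-0.29,-1],[0,0,0,0,0,-0.31,-1],[0,0,0,0,0,-0.315,-1],[0,0,0,0,0,-0.315,-1]]]'
python3 - <<'E'
from h import *
rel(511.8,134.7,192,0.0)
E
```

```text
clock: 30.15
eef_pos: [529.3, -126.0, 193.4]
orientation: [3.137, 0.163, 0.002]
ft_force: [0.1, -0.3, -1.9]
grip_width: 0.602
gripper_force: 42.1
(511.8, 134.7, 192) turn [ 0.0001 -0.0003  0.0331] shift [ 0.0193 -0.5221  0.0027]
```

```bash
python3 -m jog '[[[0,0,0.002,0.001,-0.02,0,-1],[0,0,0.005,0.003,-0.07,0,-1],[0,0,0.009,0.005,-0.13,0,-1],[0,0,0.013,0.007,-0.2,0,-1],[0,0,0.017,0.01,-0.27,0,-1],[0,0,0.021,0.012,-0.34,0,-1],[0,0,0.025,0.015,-0.4,0,-1],[0,0,0.029,0.017,-0.46,0,-1],[0,0,0.032,0.018,-0.5,0,-1],[0,0,0.033,0.019,-0.518,0,-1],[0,0,0.033,0.019,-0.522,0,-1],[0,0,0.033,0.019,-0.522,0,-1]]]'
python3 -m jog '[[[0,0,0,0,0,0,-1],[0,0,0,0,0,0,-1],[0,0,0,0,0,0,-1]]]'
python3 - <<'E'
from h import *
f=wrist("w8",620,134.5,72,95,42)
P=cloud(f);g=f["image"].max(2);m=(g<60)&(np.hypot(P[...,0]-511,P[...,1]-135)<60)&(P[...,2]<20)&(P[...,2]>2);t=P[m]
if m.sum():print(m.sum(),t.min(0),t.max(0))
rel(512,134.7,38,.0)
E
```

```text
clock: 31.15
eef_pos: [511.0, 134.3, 192.1]
orientation: [3.14, 0.001, -0.002]
ft_force: [-0.5, -0.6, -2.0]
grip_width: 0.604
gripper_force: 42.4
clock: 31.4
eef_pos: [511.8, 132.9, 192.8]
orientation: [3.141, -0.004, -0.0]
ft_force: [-0.7, -0.2, -1.7]
grip_width: 0.607
gripper_force: 42.4
5249 [593.8 108.7  72. ] [645.4 160.5  84.8] ((619.5845336914062, 134.5986785888672), (51.81843566894531, 51.56608581542969), 89.8941879272461)
4709 [481.81944612  92.5376195    6.21873077] [554.67475939 176.41407567  10.8583903 ]
(512, 134.7, 38) turn [ 0.0001 -0.     -0.0007] shift [ 0.0005 -0.0032  0.3097]
```

Pad centre in the arm's frame is (511.7,134.5), so lowering straight.

```bash
python3 -m jog '[[[0,0,0,0,-0.001,0.02,-1],[0,0,0,0,-0.001,0.06,-1],[0,0,0,0,-0.001,0.11,-1],[0,0,0,0,-0.001,0.16,-1],[0,0,0,0,-0.001,0.21,-1],[0,0,0,0,-0.001,0.25,-1],[0,0,0,0,-0.001,0.28,-1],[0,0,0,0,-0.001,0.295,-1],[0,0,0,0,-0.001,0.302,-1],[0,0,0,0,-0.001,0.307,-1],[0,0,0,0,-0.001,0.307,-1],[0,0,0,0,-0.001,0.307,-1]]]'
python3 -m jog '[[[0,0,0,0,0,0,-1],[0,0,0,0,0,0,-1]]]'
```

```text
clock: 32.45
eef_pos: [512.2, 135.3, 40.0]
orientation: [-3.141, -0.0, -0.002]
ft_force: [-0.5, -0.2, -1.7]
grip_width: 0.605
gripper_force: 42.3
clock: 32.62
eef_pos: [512.1, 135.4, 40.1]
orientation: [-3.141, -0.0, -0.002]
ft_force: [0.1, 1.2, -2.8]
grip_width: 0.606
gripper_force: 42.3
```

```bash
python3 -m jog '[[[0,0,0,0,0,0.002,-1],[0,0,0,0,0,0.004,-1],[0,0,0,0,0,0.006,-1],[0,0,0,0,0,0.0075,-1],[0,0,0,0,0,0.0085,-1],[0,0,0,0,0,0.0085,-1]]]'
```

```text
clock: 33.12
eef_pos: [511.6, 135.1, 36.1]
orientation: [-3.141, -0.0, -0.001]
ft_force: [-0.5, -1.1, 9.6]
grip_width: 0.603
gripper_force: 43.6
```

```bash
python3 -m jog '[[[0,0,0,0,0,0,0],[0,0,0,0,0,0,0.2],[0,0,0,0,0,0,0.4],[0,0,0,0,0,0,0.7],[0,0,0,0,0,0,1],[0,0,0,0,0,0,1],[0,0,0,0,0,0,1],[0,0,0,0,0,-0.02,1],[0,0,0,0,0,-0.06,1],[0,0,0,0,0,-0.13,1],[0,0,0,0,0,-0.21,1],[0,0,0,0,0,-0.29,1]]]'
python3 -m jog '[[[0,0,0,0,0,-0.05,1],[0,0,0,0,0,-0.1,1],[0,0,0,0,0,-0.15,1],[0,0,0,0,0,-0.2,1],[0,0,0,0,0,-0.2,1],[0,0,0,0,0,-0.2,1]]]'
python3 - <<'E'
from h import *
from bench import manip
I=[]
for n in("scene","side"):
    s=manip.grab_frame(n);P=cloud(s).reshape(-1,3)
    for k,x,y,z in(("can",542,-388,72),("jar",488,409,86),("tin",510,136,72)):
        m=(np.hypot(P[:,0]-x,P[:,1]-y)<45)&(P[:,2]>z)&(P[:,2]<z+18);t=P[m]
        if m.sum()>5:print(n,k,cv2.minAreaRect(t[:,:2].astype(np.float32)))
    I.append(s["image"])
o=np.concatenate([cv2.resize(I[0][120:380,110:450],None,fx=1.5,fy=1.5),cv2.resize(I[1][80:360,130:370],None,fx=1.2,fy=1.393)],1)
cv2.imwrite("pics/end.png",o[:,:,::-1])
E
```

```text
clock: 34.12
eef_pos: [510.8, 134.8, 181.9]
orientation: [3.141, -0.0, -0.002]
ft_force: [0.7, 0.3, -0.2]
grip_width: 0.997
gripper_force: 0.0
clock: 34.62
eef_pos: [512.2, 135.2, 282.0]
orientation: [-3.14, -0.0, -0.005]
ft_force: [0.4, -0.1, -0.4]
grip_width: 1.0
gripper_force: 0.0
scene can ((542.8124389648438, -384.99395751953125), (61.08949279785156, 60.36506271362305), 35.18070983886719)
scene jar ((486.84649658203125, 411.10009765625), (51.462074279785156, 48.959102630615234), 13.7897367477417)
scene tin ((508.54119873046875, 138.9520721435547), (52.44306564331055, 53.681190490722656), 89.98246002197266)
side can ((541.8688354492188, -385.2079162597656), (59.93767166137695, 66.24065399169922), 4.1293559074401855)
side jar ((484.6364440917969, 411.2633056640625), (49.59318923950195, 49.94817352294922), 55.57295608520508)
side tin ((508.05413818359375, 137.720703125), (51.25996398925781, 56.52310562133789), 0.752936601638794)
```

View pics/end.png

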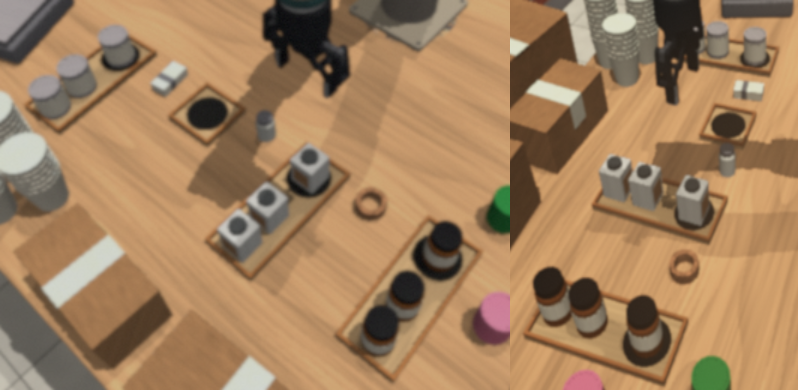

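The picture shows the can (117,45), tin (310,168) and jar (442,245), each with its own kind and within about 4 mm of its pad centre. The spare tray (207,113) is empty and the bystanders are where they were. Handing in.

```bash
python3 -c "
from bench import manip
print(manip.close_job())"
```

```text
the job is handed in; nothing more can be done
None
```

The can, jar and tin now stand upright on the pads of their own trays, each about 4 mm or less from the centre by the cameras; the spare tray is empty again, the shaker, tape and carton are untouched, and I handed the job in at about 35 s (no verdict was returned).

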